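# Crack open a stuck drying pot and hold the lid ajar

## Robot

A 7-joint arm with a two-finger parallel gripper is mounted at the origin on a cart in front of the work surface, level with it; the furniture and walls round the work are solid. World frame = base frame: x ahead of the robot, y to its left, z up, the work surface at z = 0. Lengths are in m, angles in rad, forces in N, time in s.
With the tool pointing down it reaches from about 0.425 to 0.875 m from the base axis. Payload 4.7 kg.
Tool frame: the origin (TCP) lies between the finger pads; the fingertips stand 14 mm ahead of it and the grasp point (between the pads) lies 5 mm behind it; z points along the fingers, y is the line along which they close (so a half turn about z gives the same grasp; the last joint's range is limited). The gripper opens to 87 mm and grips with 3 to 60 N. Pads are 19 mm wide; open, the fingers measure 117 mm over their backs; the gripper's body (75 mm by 190 mm) begins 51 mm behind the grasp point.
Start: joints at [-1.196, 0.321, -0.07, 1.45, 0.023, 1.371, -0.057], TCP at [0.229, 0.608, 0.237] pointing down, gripper open.
Joint ranges: [-2.86, 2.86], [-0.3, 2.09], [-1.38, 1.24], [0.06, 2.45], [-1.56, 4.7], [0.09, 2.05], [-2.69, 2.69]. Speed limits (rad/s): [2.57, 2.57, 3.14, 3.14, 3.14, 3.14, 3.14].

## Interface

Orientations are given as a rotation vector (axis times angle).
In Python, from bench import ctrl gives the robot as it stands.
- The arm moves only by the tool step_arm, never from a script. Its argument "commands" is a list of rows, each an object with "travel": the shift along the tool's x, y, z in m, a list of three; "turn": the turn, a rotation vector about the tool's x, y, z in degrees, a list of three. A call has 1 to 5 rows; each row is the pose to reach, as a shift and turn from the pose commanded when the call began, along the tool's axes at that moment; what a row does not reach only later rows make up. A row lasts 1/10 s, in which the tool goes at most 50 mm and 8.59 degrees, less where a joint would pass 70% of its speed; a pose out of reach is approached as far as the arm can. A call with a gripper value outside its range is refused whole. "gripper" is the opening, from 0 (shut) to 1 (fully open), set as the call begins (left out, the last holds). The fingers move at their own pace and stop on an object; "force" is the grip in N (left out, the last holds). Time passes only in rows, so rows that repeat a pose let the fingers close. It gives the time, the measured TCP pose, the force, the opening and the grip force at its end, in the units of the state.
- ctrl.get_state(): the state, without advancing time (a new reading comes with each control period).
- ctrl.get_image(name): name is "side" or "top" or "wrist"; returns the picture (400x640x3 uint8, red, green, blue); there is no depth.
- ctrl.camera_model(name): a dict with "fx", "fy", "cx", "cy" (pixels), "R" (3x3) and "t" (3): a world point X has camera coordinates R X + t; the wrist camera has in their place "T_tool_cam" (4x4, takes a point from camera to tool coordinates, whose origin is the TCP and whose axes are the flange's). Camera axes: x right, y down, z forward; pixel columns grow to the right and rows downward; lengths in m; the calibration is good to about 2 mm. A picture is of the moment at which its call begins: read the wrist's pose just before it. camera_model takes no time and is no camera call.
- ctrl.close_job(): hands the job in; it is judged then, once.
The state is a dict: "time": time; "joint_positions": joint angles; "qd": joint speeds; "joint_torque": joint torques, N m; "position": TCP position; "tool_rot": TCP orientation; "ft_force": force on the tool from outside, world axes, zero at the start; "torque": the same for the moment, N m; "grip_width": opening from 0.0 (shut) to 1.0 (fully open); "grip_force": force on a finger pad.
Only numpy, scipy, OpenCV 4.12 (cv2) and the standard library are available. Lean on these libraries where they do the work, as an engineer would, in place of code of your own. Each camera call takes 0.05 s, during which the arm holds its last target. There are 200 camera calls.

## Task

The clear lid of the steel drying pot is stuck in its rubber seal. Lift the brass ring weight off the lid and lower it gently over the post of the weight stand until it rests on the weights already there, and let it go. Then pull the lid up by its black knob until the seal lets go, without whipping it away, and finish while still holding it level over the pot, about 1.5 cm above the gasket all round.

Things in the scene. Friction and masses are not known exactly. Their poses are not given: they have to be found in the camera images.
- pot: Heavy stainless steel drying pot, fixed to the desk: 148 mm across (flange 158 mm), 106 mm high to the top of its black rubber gasket. Origin at the centre of its underside, z up; a small round gauge sticks out of its wall 91 mm towards the pot's own -x, a brass vent cock 105 mm towards +x.
- pot_rim (a point): Centre of the pot's mouth at the height of the gasket's top, 106 mm above the desk; axes as the pot's. Here the rubber lip grips the lid's plug: a straight pull must rise to about 10 to 20 N (lid's weight included), reached after 2 to 3 mm of lift; then the hold is lost suddenly, and above 8 mm only the lid's weight is left. Pushed back down, the lid is gripped again.
- lid: Loose clear acrylic lid, a disc 162 mm across and 12 mm thick, about 0.32 kg, lying on the gasket; the knob stands in its middle. Under the disc a plug with a black rim, 125 mm across and 8.5 mm deep, sits in the pot's rubber lip. Origin at the centre of the disc's underside (level with the gasket's top when shut), z up.
- lid_knob (a point): Middle of the head of the lid's black knob, 31 mm above the lid's underside. The head is a cylinder of 22 mm diameter from 20 to 41 mm above the lid's underside (8 to 29 mm above its upper face), on a 19 mm neck. At the start the ring weight stands round the knob and hides it.
- ring_weight: Loose brass ring, 54 mm outside diameter, 25 mm hole, 34 mm high, about 0.53 kg. Origin at the centre of its underside, z along its hole. At the start it stands on the lid's upper face round the knob (knob top 5 mm below the ring's top).
- stand: Weight stand, fixed to the desk: dark foot 96 mm across, an upright steel post of 22 mm diameter whose top, 112 mm above the desk, tapers over its last 12 mm, and two larger brass weights (74 and 64 mm across) already on it. Origin at the centre of the foot's underside, z up.
- stand_seat (a point): On the post's axis at the upper face of the upper weight, 62 mm above the desk: where the underside of the ring weight comes to rest.
- post_top (a point): Top of the post, 112 mm above the desk.
- cup_a: Bystander: small clear measuring cup, 70 mm across, 47 mm high; origin at the centre of its underside.
- cup_d: Bystander: small clear measuring cup, 71 mm across, 50 mm high; origin at the centre of its underside.
- dropper_bottle: Bystander: amber dropper bottle, 61 mm across, 148 mm high; origin at the centre of its underside.
- reagent_bottle: Bystander: small amber bottle with white cap, 33 mm across, 69 mm high; origin at the centre of its underside.
Not all that is in view belongs to the job. Of the things like the ring_weight, leave any that is green or purple; of the rest the larger one is meant.

How it is judged:
On the way, in this order (a step that is already met when the one before it is completed fails the run):
1. the ring weight rests on the stand's weights, round the post, and is let go, with the lid still on the pot (horizontal distance between ring_weight and stand_seat below 0.005 m and z of ring_weight in the frame of stand_seat below 0.004 m and contact force between the fingers and ring_weight below 0.1 N and z of lid in the frame of pot_rim below 0.002 m), for 0.2 s.
2. the lid, held by the fingers, has come free of the seal (z of lid in the frame of pot_rim above 0.009 m and contact force between lid and pot below 0.1 N and contact force between the fingers and lid above 1 N), for 0.2 s.
At the end, for the whole second after the job is handed in: The gripper holds the lid still, 9 to 22 mm above the gasket, within 12 mm of centred on the pot and within 4 degrees of level, touching the pot nowhere; the ring weight rests on the stand's weights round the post (within 5 mm of the axis, 4 mm of the seat), not touched by the robot (all of step 2 and z of lid in the frame of pot_rim below 0.022 m and horizontal distance between lid and pot_rim below 0.012 m and angle between lid's own z axis and vertical below 0.07 rad and linear speed of lid below 0.02 m/s and contact force between each of lid, the arm and ring_weight below 0.1 N and horizontal distance between ring_weight and stand_seat below 0.005 m and z of ring_weight in the frame of stand_seat below 0.004 m and angle between ring_weight's own z axis and vertical below 0.1 rad); the arm keeps its last pose, push and grip.
It fails at once if the lid is whipped away: more than 50 mm above the gasket (z of lid in the frame of pot_rim above 0.05 m).
It fails at once if the ring weight is dropped down the post instead of lowered (faster than 0.4 m/s there) (horizontal distance between ring_weight and stand_seat below 0.015 m and z of ring_weight in the frame of stand_seat below 0.06 m and linear speed of ring_weight above 0.4 m/s).
It fails at once if a bystander is knocked over or pushed more than 3 cm (distance of any of cup_a, cup_d, dropper_bottle, reagent_bottle from where it was at the start of the episode above 0.03 m or angle between any of cup_a, cup_d, dropper_bottle, reagent_bottle's own z axis and vertical above 0.6 rad).
It also fails if it takes over 54 s, if anything falls off the work surface, if the arm or the gripper's body presses on something with over 40 N, if the wrist force passes 120 N, or if a joint passes its speed limit or range.

## Working session

There is one attempt and no reset: what is moved stays moved. The work goes in short steps, Python scripts to look and compute and a tool call to move; the robot and the scene stay as the last step left them, time stands still between calls to the robot, and variables do not carry over. Pictures are saved under pics/ and viewed, at most 10 in all, crops included, and the job is handed in when it is done.

Besides the shell and the picture viewer there is one more tool, called by a JSON object that holds its "name" and its "arguments". step_arm: Moves the arm, as the interface text tells. Its arguments: {"type":"object","properties":{"commands":{"type":"array"},"gripper":{"type":"number"},"force":{"type":"number"}},"required":["commands"]}

```bash
mkdir -p pics; python3 - <<'E'
from bench import ctrl
import cv2,numpy as np
s=ctrl.get_state();print(s['position'],s['tool_rot'],s['time'])
for n in('top','side','wrist'):
    cv2.imwrite(f'pics/{n}0.png',ctrl.get_image(n)[:,:,::-1]);print(n,ctrl.camera_model(n))
E
```

```text
[0.22934016 0.60763194 0.23547003] [-5.63647405e-01 -3.09038402e+00  2.99073016e-03] 0.0
top {'fx': 409.6696479225344, 'fy': 409.6696479225344, 'cx': 329.17043783581926, 'cy': 194.7080124919581, 'R': array([[ 0.00831688, -0.99996331, -0.00204981],
       [-0.98559178, -0.007851  , -0.16895917],
       [ 0.16893688,  0.00342549, -0.98562092]]), 't': array([0.16181873, 0.49521788, 1.05845023])}
side {'fx': 423.1645962306793, 'fy': 423.1645962306793, 'cx': 320.8919293128819, 'cy': 202.27166961627447, 'R': array([[ 0.9801372 , -0.19797102, -0.01177067],
       [-0.13608251, -0.62818461, -0.76607157],
       [ 0.14426582,  0.75245702, -0.64264749]]), 't': array([-0.45910566,  0.25531372,  0.95667847])}
wrist {'fx': 320.75371996343375, 'fy': 320.75371996343375, 'cx': 318.39706617321616, 'cy': 198.6851121908983, 'T_tool_cam': array([[ 2.16958487e-04, -9.66106770e-01, -2.58142717e-01,
         7.02074507e-02],
       [ 9.99999976e-01,  2.20057789e-04,  1.68866361e-05,
        -7.11091796e-05],
       [ 4.04920220e-05, -2.58142714e-01,  9.66106794e-01,
        -1.47961368e-01],
       [ 0.00000000e+00,  0.00000000e+00,  0.00000000e+00,
         1.00000000e+00]])}
```

View pics/top0.png

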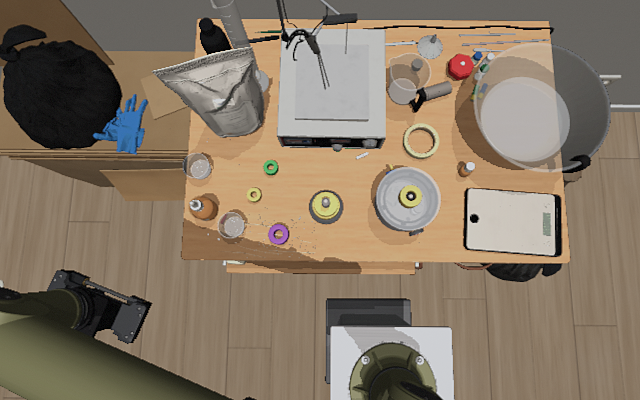

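View pics/side0.png

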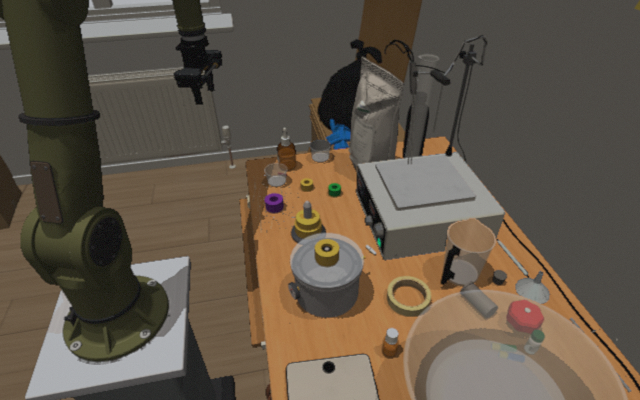

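The top image shows these candidates for the ring weight:
- Brass ring on the pot lid at (410,196). This is my choice: it is brass, on the lid, and larger than the other brass ring.
- Small brass ring at (254,194).
- Green ring at (271,167) and purple ring at (279,233), both excluded by colour.
- Tan cork ring at (421,140), which isn't a weight.

The stand is at (326,205).

```bash
cat > h.py <<'E'
import numpy as np
from scipy.spatial.transform import Rotation as Ro
from bench import ctrl
def ray(n,u,v,z):
    m=ctrl.camera_model(n)
    d=np.array([(u-m['cx'])/m['fx'],(v-m['cy'])/m['fy'],1.])
    if n=='wrist':
        s=ctrl.get_state();Rt=Ro.from_rotvec(s['tool_rot']).as_matrix();T=m['T_tool_cam']
        c=Rt@T[:3,3]+s['position'];d=Rt@T[:3,:3]@d
    else:
        c=-m['R'].T@m['t'];d=m['R'].T@d
    return c+d*(z-c[2])/d[2]
def proj(n,X):
    m=ctrl.camera_model(n);p=m['R']@X+m['t'];return p[0]/p[2]*m['fx']+m['cx'],p[1]/p[2]*m['fy']+m['cy']
E
python3 - <<'E'
import cv2
from h import *
a=cv2.imread('pics/top0.png')[125:250,230:450];b=cv2.imread('pics/side0.png')[170:320,250:400]
a=cv2.resize(a,None,fx=3.6,fy=3.6,interpolation=2)[:450];cv2.imwrite('pics/c1.png',a)
cv2.imwrite('pics/c2.png',cv2.resize(b,None,fx=4,fy=4,interpolation=2))
E
```

```text
(no output)
```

View pics/c1.png

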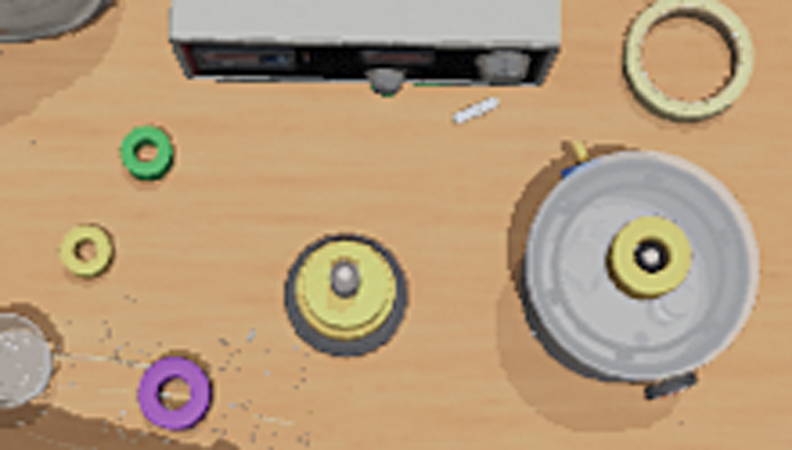

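View pics/c2.png

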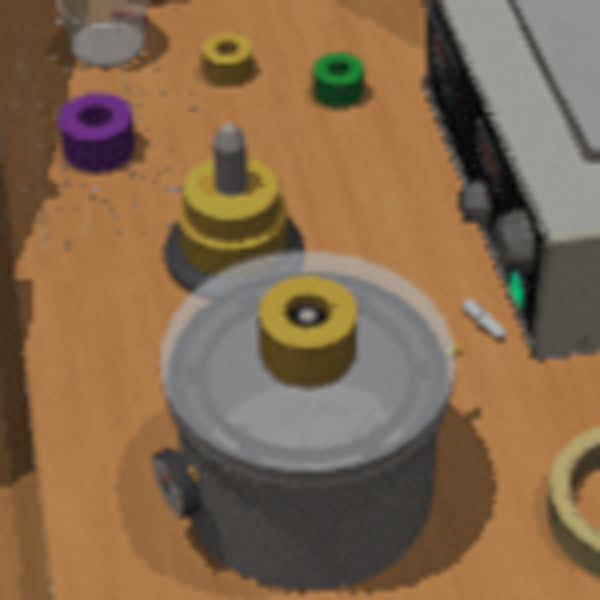

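The crops confirm the brass ring round the knob on the lid, at (410.8,196.3) in top and (327,248.7) in side. The post tip is at (325.8,200) in top and (307.2,201.8) in side.

```bash
python3 - <<'E'
import cv2
from h import *
print('ring',ray('top',410.8,196.3,.152),ray('side',327,248.7,.152))
print('post',ray('top',325.8,200,.112),ray('side',307.2,201.8,.112))
s=ctrl.get_state();print(Ro.from_rotvec(s['tool_rot']).as_matrix().round(4))
# stand foot by dark ellipse, upper weight
print('foot', ray('top',230+346/3.6-.5,125+295/3.6-.5,.005))
print('ringbody',ray('top',410.6,196,.150))
print(s['joint_positions'])
E
```

```text
ring [ 0.47275406 -0.03150653  0.152     ] [ 0.4756139  -0.03886999  0.152     ]
post [0.46840098 0.17394698 0.112     ] [0.46848145 0.1702777  0.112     ]
[[-9.356e-01  3.530e-01 -4.000e-04]
 [ 3.530e-01  9.356e-01 -1.400e-03]
 [-1.000e-04 -1.500e-03 -1.000e+00]]
foot [0.4672668  0.17554549 0.005     ]
ringbody [ 0.47382388 -0.03143879  0.15      ]
[-1.19590324  0.32165696 -0.07010433  1.45139568  0.02261587  1.37078973
 -0.05688304]
```

{"name": "step_arm", "arguments": {"commands": [{"travel": [-0.015, -0.017, 0], "turn": [0, 0, 0]}, {"travel": [-0.038, -0.043, 0], "turn": [0, 0, 0]}, {"travel": [-0.061, -0.069, 0], "turn": [0, 0, 0]}, {"travel": [-0.086, -0.096, 0], "turn": [0, 0, 0]}, {"travel": [-0.11, -0.124, 0], "turn": [0, 0, 0]}]}}

```text
time: 0.65
position: [0.2891, 0.4517, 0.2362]
tool_rot: [0.564, 3.091, -0.001]
ft_force: [1.1, -0.2, 0.7]
grip_width: 1.0
grip_force: 0.0
```

{"name": "step_arm", "arguments": {"commands": [{"travel": [-0.024, -0.027, 0], "turn": [0, 0, 0]}, {"travel": [-0.048, -0.054, 0], "turn": [0, 0, 0]}, {"travel": [-0.072, -0.081, 0], "turn": [0, 0, 0]}, {"travel": [-0.096, -0.108, 0], "turn": [0, 0, 0]}, {"travel": [-0.12, -0.135, 0], "turn": [0, 0, 0]}]}}

```text
time: 1.15
position: [0.3535, 0.2831, 0.2364]
tool_rot: [-0.564, -3.091, -0.0]
ft_force: [1.3, -0.4, -0.1]
grip_width: 1.0
grip_force: 0.0
```

{"name": "step_arm", "arguments": {"commands": [{"travel": [-0.024, -0.027, 0], "turn": [0, 0, 0]}, {"travel": [-0.048, -0.054, 0], "turn": [0, 0, 0]}, {"travel": [-0.072, -0.081, 0], "turn": [0, 0, 0]}, {"travel": [-0.096, -0.108, 0], "turn": [0, 0, 0]}, {"travel": [-0.12, -0.135, 0], "turn": [0, 0, 0]}]}}

```text
time: 1.65
position: [0.418, 0.1144, 0.2365]
tool_rot: [0.564, 3.091, 0.001]
ft_force: [0.2, 0.9, 0.5]
grip_width: 1.004
grip_force: 0.0
```

{"name": "step_arm", "arguments": {"commands": [{"travel": [-0.024, -0.027, 0], "turn": [0, 0, -6]}, {"travel": [-0.048, -0.054, 0], "turn": [0, 0, -12]}, {"travel": [-0.072, -0.081, 0], "turn": [0, 0, -18]}, {"travel": [-0.096, -0.108, 0], "turn": [0, 0, -20.7]}, {"travel": [-0.106, -0.12, 0], "turn": [0, 0, -20.7]}]}}

```text
time: 2.15
position: [0.4752, -0.0375, 0.2367]
tool_rot: [0.005, 3.141, -0.002]
ft_force: [-0.7, 0.6, -0.1]
grip_width: 1.001
grip_force: 0.0
```

{"name": "step_arm", "arguments": {"commands": [{"travel": [0, 0, 0], "turn": [0, 0, 0]}, {"travel": [0, 0, 0], "turn": [0, 0, 0]}, {"travel": [0, 0, 0], "turn": [0, 0, 0]}]}}

```text
time: 2.45
position: [0.4743, -0.0321, 0.2363]
tool_rot: [0.004, -3.141, -0.001]
ft_force: [0.6, 0.1, 0.5]
grip_width: 0.997
grip_force: 0.0
```

```bash
python3 - <<'E'
import cv2
from h import *
im=ctrl.get_image('wrist')[:,:,::-1];cv2.imwrite('pics/w1.png',im)
E
```

```text
(no output)
```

View pics/w1.png

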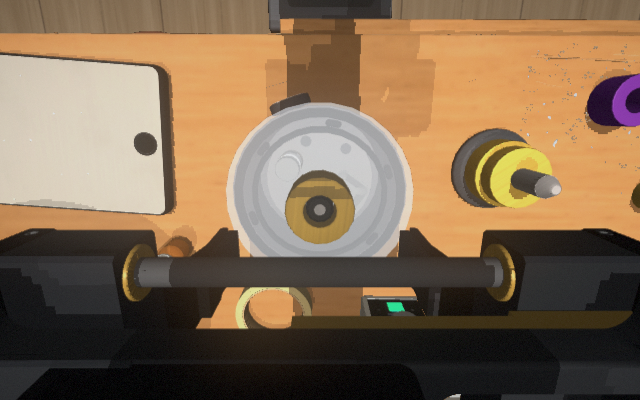

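The wrist image shows the ring's hole centred at about (319.5,210) and the post tip at about (549,186).

```bash
python3 - <<'E'
from h import *
import cv2
im=cv2.imread('pics/w1.png')
print('ring',ray('wrist',319.5,210,.152),'half width check',ray('wrist',285,210,.152),ray('wrist',354,210,.152))
print('lid L/R',ray('wrist',228,185,.118),ray('wrist',412,185,.118))
for p in((545,186),(549,186),(553,186)):print('post',ray('wrist',*p,.110))
s=ctrl.get_state();print(s['position'],s['time'])
cv2.imwrite('pics/w1c.png',np.hstack([cv2.resize(im[150:260,270:370],None,fx=4,fy=4,interpolation=2),cv2.resize(im[130:240,480:580],None,fx=4,fy=4,interpolation=2)])[:, :800])
E
```

```text
ring [ 0.47501982 -0.03134739  0.152     ] half width check [ 0.47510432 -0.05746215  0.152     ] [ 0.47493531 -0.00523109  0.152     ]
lid L/R [ 0.46344105 -0.10903337  0.118     ] [0.46293162 0.047345   0.118     ]
post [0.46521334 0.16636849 0.11      ]
post [0.46520193 0.16987434 0.11      ]
post [0.46519051 0.17338021 0.11      ]
[ 0.47434654 -0.03210773  0.23640414] 2.5
```

View pics/w1c.png

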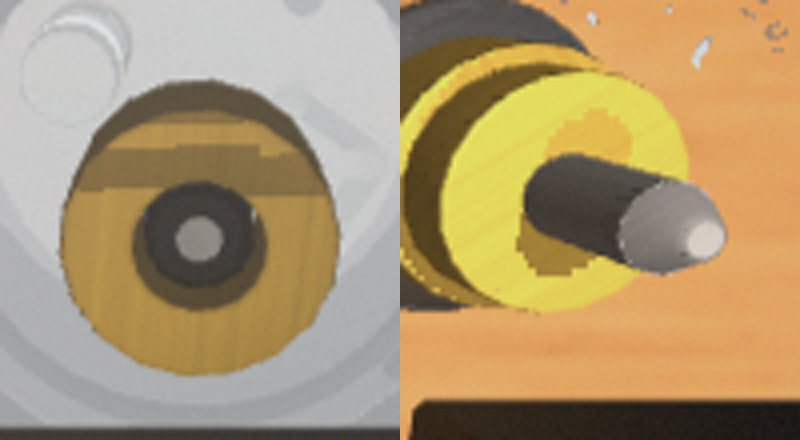

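```bash
python3 - <<'E'
from h import *
print('ring',ray('wrist',319.6,211.1,.152));print('post',ray('wrist',556,189.3,.112))
E
```

```text
ring [ 0.47589035 -0.03126797  0.152     ]
post [0.46768344 0.17506278 0.112     ]
```

{"name": "step_arm", "arguments": {"commands": [{"travel": [-0.001, 0.0005, 0.02], "turn": [0, 0, 0]}, {"travel": [-0.001, 0.0005, 0.045], "turn": [0, 0, 0]}, {"travel": [-0.001, 0.0005, 0.07], "turn": [0, 0, 0]}, {"travel": [-0.001, 0.0005, 0.09], "turn": [0, 0, 0]}, {"travel": [-0.001, 0.0005, 0.099], "turn": [0, 0, 0]}]}}

```text
time: 3.0
position: [0.4743, -0.032, 0.1358]
tool_rot: [0.004, -3.139, 0.0]
ft_force: [0.1, -1.1, -0.4]
grip_width: 1.001
grip_force: 0.0
```

{"name": "step_arm", "arguments": {"commands": [{"travel": [0, 0, 0], "turn": [0, 0, 0]}, {"travel": [0, 0, 0], "turn": [0, 0, 0]}]}}

```text
time: 3.2
position: [0.4762, -0.0328, 0.1383]
tool_rot: [-0.002, 3.141, 0.0]
ft_force: [0.8, -0.5, -0.3]
grip_width: 1.003
grip_force: 0.0
```

{"name": "step_arm", "arguments": {"commands": [{"travel": [0, 0, 0], "turn": [0, 0, 0]}, {"travel": [0, 0, 0], "turn": [0, 0, 0]}, {"travel": [0, 0, 0], "turn": [0, 0, 0]}, {"travel": [0, 0, 0], "turn": [0, 0, 0]}, {"travel": [0, 0, 0], "turn": [0, 0, 0]}], "gripper": 0.5, "force": 25}}

```text
time: 3.7
position: [0.4758, -0.0325, 0.1378]
tool_rot: [-0.001, 3.141, 0.002]
ft_force: [0.3, 3.5, -0.3]
grip_width: 0.631
grip_force: 1.9
```

{"name": "step_arm", "arguments": {"commands": [{"travel": [0, 0, 0], "turn": [0, 0, 0]}, {"travel": [0, 0, 0], "turn": [0, 0, 0]}, {"travel": [0, 0, 0], "turn": [0, 0, 0]}, {"travel": [0, 0, 0], "turn": [0, 0, 0]}], "gripper": 0.3, "force": 30}}

```text
time: 4.1
position: [0.4758, -0.0324, 0.1378]
tool_rot: [-0.002, 3.141, 0.002]
ft_force: [-0.8, 5.0, 1.0]
grip_width: 0.618
grip_force: 30.0
```

{"name": "step_arm", "arguments": {"commands": [{"travel": [0, 0.0007, 0], "turn": [0, 0, 0]}, {"travel": [0, 0.0015, 0], "turn": [0, 0, 0]}, {"travel": [0, 0.0015, 0], "turn": [0, 0, 0]}]}}

```text
time: 4.4
position: [0.4758, -0.0324, 0.1377]
tool_rot: [-0.0, 3.141, -0.001]
ft_force: [0.1, 0.7, 3.3]
grip_width: 0.614
grip_force: 30.0
```

{"name": "step_arm", "arguments": {"commands": [{"travel": [0, 0, -0.004], "turn": [0, 0, 0]}, {"travel": [0, 0, -0.01], "turn": [0, 0, 0]}, {"travel": [0, 0, -0.018], "turn": [0, 0, 0]}, {"travel": [0, 0, -0.028], "turn": [0, 0, 0]}, {"travel": [0, 0, -0.038], "turn": [0, 0, 0]}]}}

```text
time: 4.9
position: [0.4756, -0.032, 0.1764]
tool_rot: [0.0, -3.142, 0.0]
ft_force: [0.0, 0.2, -4.9]
grip_width: 0.615
grip_force: 30.0
```

{"name": "step_arm", "arguments": {"commands": [{"travel": [0, 0, -0.01], "turn": [0, 0, 0]}, {"travel": [0, 0, -0.018], "turn": [0, 0, 0]}, {"travel": [0, 0, -0.022], "turn": [0, 0, 0]}, {"travel": [0, 0, -0.022], "turn": [0, 0, 0]}, {"travel": [0, 0, -0.022], "turn": [0, 0, 0]}]}}

```text
time: 5.4
position: [0.4755, -0.0317, 0.1973]
tool_rot: [0.001, -3.141, -0.0]
ft_force: [-0.0, -0.4, -5.5]
grip_width: 0.619
grip_force: 30.0
```

{"name": "step_arm", "arguments": {"commands": [{"travel": [0, 0.015, 0], "turn": [0, 0, 0]}, {"travel": [0.001, 0.04, 0], "turn": [0, 0, 0]}, {"travel": [0.003, 0.07, 0], "turn": [0, 0, 0]}, {"travel": [0.005, 0.1, 0], "turn": [0, 0, 0]}, {"travel": [0.0075, 0.13, 0], "turn": [0, 0, 0]}]}}

```text
time: 5.9
position: [0.4676, 0.0993, 0.1969]
tool_rot: [0.0, -3.141, 0.001]
ft_force: [0.6, -0.5, -5.2]
grip_width: 0.617
grip_force: 30.0
```

{"name": "step_arm", "arguments": {"commands": [{"travel": [0, 0.025, 0], "turn": [0, 0, 0]}, {"travel": [0, 0.045, 0], "turn": [0, 0, 0]}, {"travel": [0, 0.06, 0], "turn": [0, 0, 0]}, {"travel": [0, 0.07, 0], "turn": [0, 0, 0]}, {"travel": [0, 0.076, 0], "turn": [0, 0, 0]}]}}

```text
time: 6.4
position: [0.468, 0.1747, 0.1972]
tool_rot: [0.001, -3.141, 0.001]
ft_force: [-0.3, -0.2, -5.5]
grip_width: 0.616
grip_force: 30.0
```

{"name": "step_arm", "arguments": {"commands": [{"travel": [0, 0, 0], "turn": [0, 0, 0]}, {"travel": [0, 0, 0], "turn": [0, 0, 0]}, {"travel": [0, 0, 0], "turn": [0, 0, 0]}]}}

```text
time: 6.7
position: [0.4683, 0.1732, 0.1976]
tool_rot: [0.002, 3.142, -0.0]
ft_force: [0.2, 0.5, -5.6]
grip_width: 0.62
grip_force: 30.0
```

```bash
python3 - <<'E'
import cv2
from h import *
s=ctrl.get_state();print(s['position'],s['tool_rot'],s['time'])
w=ctrl.get_image('wrist')[:,:,::-1];cv2.imwrite('pics/w2.png',w)
t=ctrl.get_image('side')[:,:,::-1];cv2.imwrite('pics/s2.png',t)
cv2.imwrite('pics/m2.png',np.hstack([cv2.resize(w[130:280,220:420],None,fx=2.5,fy=2.5,interpolation=2)[:,:500],cv2.resize(t[150:275,260:360],None,fx=3,fy=3,interpolation=2)]))
E
```

```text
[0.46829766 0.17317607 0.19760637] [ 1.73662453e-03  3.14151029e+00 -3.25769405e-04] 6.7
```

View pics/m2.png

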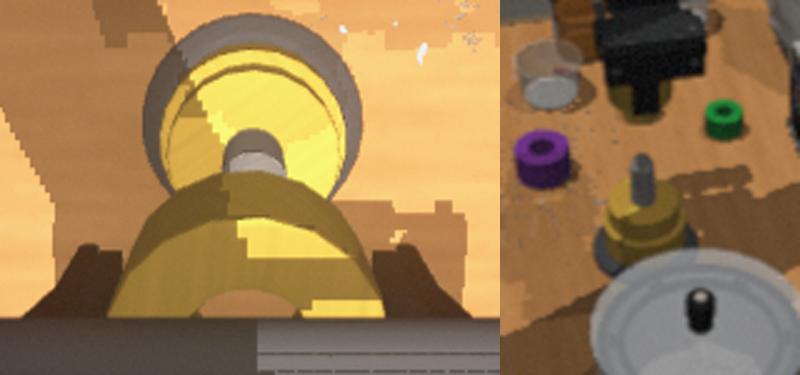

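```bash
python3 - <<'E'
from h import *
for n,u,v,z,r in(('postbase',321.8,181.2,.062,.011),('posttaper',321.8,190.8,.1,.011),('weight',321.6,156.4,.062,.032),('foot',320.6,135.5,.012,.048),('ringbot',318.8,198.4,.178,.027),('ringtop',318.8,216.4,.212,.027)):
    p=ray('wrist',u,v,z);print(n,p[0]+r,p[1])
# side: knob top
print('knob',ray('side',260+(702-500)/3,150+293/3,.147), ray('side',260+(642-500)/3,150+156/3,.112))
E
```

```text
postbase 0.468506493059891 0.176480883846713
posttaper 0.4682470900203705 0.17609484340378775
weight 0.4671351933090836 0.1762545099474496
foot 0.4683070510818023 0.17567832907466602
ringbot 0.4696589965748895 0.17364880382273273
ringtop 0.46875426530325104 0.1736113041633165
knob [ 0.47793666 -0.03135508  0.147     ] [0.46867607 0.16942203 0.112     ]
```

{"name": "step_arm", "arguments": {"commands": [{"travel": [0.001, 0.0024, 0.01], "turn": [0, 0, 0]}, {"travel": [0.001, 0.0024, 0.025], "turn": [0, 0, 0]}, {"travel": [0.001, 0.0024, 0.04], "turn": [0, 0, 0]}, {"travel": [0.001, 0.0024, 0.053], "turn": [0, 0, 0]}, {"travel": [0.001, 0.0024, 0.058], "turn": [0, 0, 0]}]}}

```text
time: 7.3
position: [0.466, 0.1762, 0.1376]
tool_rot: [0.001, -3.139, 0.002]
ft_force: [0.7, -0.2, -5.6]
grip_width: 0.621
grip_force: 30.0
```

{"name": "step_arm", "arguments": {"commands": [{"travel": [0, 0, 0.002], "turn": [0, 0, 0]}, {"travel": [0, 0, 0.005], "turn": [0, 0, 0]}, {"travel": [0, 0, 0.008], "turn": [0, 0, 0]}, {"travel": [0, 0, 0.011], "turn": [0, 0, 0]}, {"travel": [0, 0, 0.013], "turn": [0, 0, 0]}]}}

```text
time: 7.8
position: [0.4672, 0.1767, 0.1266]
tool_rot: [-0.001, 3.141, 0.0]
ft_force: [-0.6, -1.0, -5.4]
grip_width: 0.62
grip_force: 30.0
```

{"name": "step_arm", "arguments": {"commands": [{"travel": [0, 0, 0.003], "turn": [0, 0, 0]}, {"travel": [0, 0, 0.006], "turn": [0, 0, 0]}, {"travel": [0, 0, 0.009], "turn": [0, 0, 0]}, {"travel": [0, 0, 0.012], "turn": [0, 0, 0]}, {"travel": [0, 0, 0.012], "turn": [0, 0, 0]}]}}

```text
time: 8.3
position: [0.4667, 0.1765, 0.114]
tool_rot: [0.001, -3.141, 0.001]
ft_force: [-0.1, -0.2, -5.3]
grip_width: 0.619
grip_force: 30.0
```

Clean entry, with no side force. Lowering on.

{"name": "step_arm", "arguments": {"commands": [{"travel": [0, 0, 0.005], "turn": [0, 0, 0]}, {"travel": [0, 0, 0.011], "turn": [0, 0, 0]}, {"travel": [0, 0, 0.017], "turn": [0, 0, 0]}, {"travel": [0, 0, 0.023], "turn": [0, 0, 0]}, {"travel": [0, 0, 0.027], "turn": [0, 0, 0]}]}}

```text
time: 8.8
position: [0.4667, 0.1765, 0.0867]
tool_rot: [0.001, -3.141, 0.001]
ft_force: [-0.4, 0.5, -5.1]
grip_width: 0.615
grip_force: 30.0
```

{"name": "step_arm", "arguments": {"commands": [{"travel": [0, 0, 0.001], "turn": [0, 0, 0]}, {"travel": [0, 0, 0.002], "turn": [0, 0, 0]}, {"travel": [0, 0, 0.003], "turn": [0, 0, 0]}, {"travel": [0, 0, 0.004], "turn": [0, 0, 0]}, {"travel": [0, 0, 0.004], "turn": [0, 0, 0]}]}}

```text
time: 9.3
position: [0.4671, 0.1767, 0.0836]
tool_rot: [-0.001, 3.142, 0.0]
ft_force: [-0.8, 0.1, -5.5]
grip_width: 0.62
grip_force: 30.0
```

{"name": "step_arm", "arguments": {"commands": [{"travel": [0, 0, 0.0007], "turn": [0, 0, 0]}, {"travel": [0, 0, 0.0014], "turn": [0, 0, 0]}, {"travel": [0, 0, 0.002], "turn": [0, 0, 0]}, {"travel": [0, 0, 0.0025], "turn": [0, 0, 0]}, {"travel": [0, 0, 0.0025], "turn": [0, 0, 0]}]}}

```text
time: 9.8
position: [0.4671, 0.1767, 0.0817]
tool_rot: [0.001, -3.142, -0.001]
ft_force: [-3.9, -1.1, 3.6]
grip_width: 0.616
grip_force: 30.0
```

Seated: the vertical force went from −5.5 to +3.6 N. Releasing, then rising.

{"name": "step_arm", "arguments": {"commands": [{"travel": [0, 0, 0], "turn": [0, 0, 0]}, {"travel": [0, 0, 0], "turn": [0, 0, 0]}, {"travel": [0, 0, 0], "turn": [0, 0, 0]}, {"travel": [0, 0, 0], "turn": [0, 0, 0]}, {"travel": [0, 0, 0], "turn": [0, 0, 0]}], "gripper": 0.95}}

```text
time: 10.3
position: [0.4673, 0.1768, 0.0811]
tool_rot: [-0.001, 3.141, 0.0]
ft_force: [0.5, 0.2, -0.4]
grip_width: 0.921
grip_force: 0.0
```

{"name": "step_arm", "arguments": {"commands": [{"travel": [0, 0, -0.01], "turn": [0, 0, 0]}, {"travel": [0, 0, -0.03], "turn": [0, 0, 0]}, {"travel": [0, 0, -0.06], "turn": [0, 0, 0]}, {"travel": [0, 0, -0.09], "turn": [0, 0, 0]}, {"travel": [0, 0, -0.12], "turn": [0, 0, 0]}]}}

```text
time: 10.8
position: [0.4671, 0.1765, 0.203]
tool_rot: [-0.0, 3.141, 0.001]
ft_force: [0.0, 0.6, -0.4]
grip_width: 0.949
grip_force: 0.0
```

{"name": "step_arm", "arguments": {"commands": [{"travel": [0, -0.015, -0.02], "turn": [0, 0, 0]}, {"travel": [0, -0.04, -0.02], "turn": [0, 0, 0]}, {"travel": [-0.003, -0.07, -0.02], "turn": [0, 0, 0]}, {"travel": [-0.006, -0.1, -0.02], "turn": [0, 0, 0]}, {"travel": [-0.0085, -0.13, -0.02], "turn": [0, 0, 0]}]}}

```text
time: 11.3
position: [0.4758, 0.0454, 0.222]
tool_rot: [-0.001, 3.14, 0.001]
ft_force: [0.6, -0.7, -0.7]
grip_width: 0.952
grip_force: 0.0
```

{"name": "step_arm", "arguments": {"commands": [{"travel": [0, -0.03, 0], "turn": [0, 0, 0]}, {"travel": [0, -0.055, 0], "turn": [0, 0, 0]}, {"travel": [0, -0.07, 0], "turn": [0, 0, 0]}, {"travel": [0, -0.077, 0], "turn": [0, 0, 0]}, {"travel": [0, -0.077, 0], "turn": [0, 0, 0]}]}}

```text
time: 11.8
position: [0.4758, -0.031, 0.2216]
tool_rot: [0.002, 3.141, 0.001]
ft_force: [0.7, 0.3, 0.1]
grip_width: 0.949
grip_force: 0.0
```

{"name": "step_arm", "arguments": {"commands": [{"travel": [0, 0, 0], "turn": [0, 0, 0]}, {"travel": [0, 0, 0], "turn": [0, 0, 0]}]}}

```text
time: 12.0
position: [0.4757, -0.0291, 0.2211]
tool_rot: [0.004, -3.142, -0.0]
ft_force: [-0.4, 0.4, -0.5]
grip_width: 0.95
grip_force: 0.0
```

```bash
python3 - <<'E'
import cv2
from h import *
s=ctrl.get_state();print(s['position'],s['tool_rot'],s['time'])
w=ctrl.get_image('wrist')[:,:,::-1];cv2.imwrite('pics/w3.png',w)
t=ctrl.get_image('side')[:,:,::-1];cv2.imwrite('pics/s3.png',t)
cv2.imwrite('pics/m3.png',np.hstack([cv2.resize(w[100:250,220:420],None,fx=2.5,fy=2.5,interpolation=2)[:,:500],cv2.resize(t[150:275,270:370],None,fx=3,fy=3,interpolation=2)]))
E
```

```text
[ 0.47573518 -0.02909049  0.2210802 ] [ 3.75092116e-03 -3.14157638e+00 -3.65340600e-04] 12.0
```

View pics/m3.png

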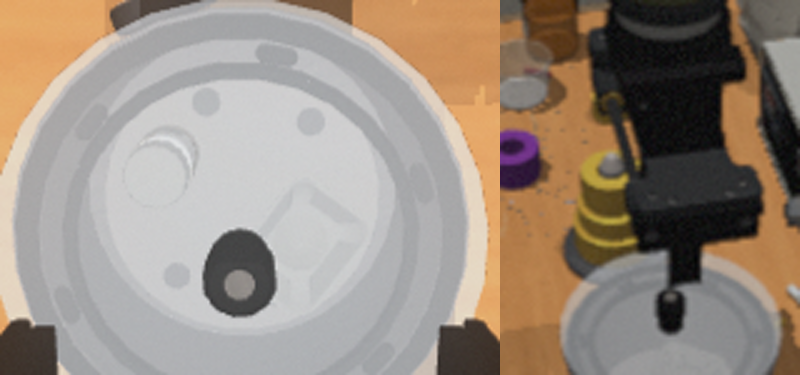

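The ring sits flush on the two stand weights. The knob cap is at about (315.6,213.6) in the wrist image.

```bash
python3 - <<'E'
from h import *
print('knob',ray('wrist',315.6,213.6,.147),ray('wrist',317,213,.147),ctrl.get_state()['position'])
E
```

```text
knob [ 0.47597827 -0.03151154  0.147     ] [ 0.47551987 -0.03049664  0.147     ] [ 0.47571728 -0.02936597  0.22102078]
```

{"name": "step_arm", "arguments": {"commands": [{"travel": [0, -0.002, 0.015], "turn": [0, 0, 0]}, {"travel": [0, -0.002, 0.04], "turn": [0, 0, 0]}, {"travel": [0, -0.002, 0.063], "turn": [0, 0, 0]}, {"travel": [0, -0.002, 0.078], "turn": [0, 0, 0]}, {"travel": [0, -0.002, 0.0845], "turn": [0, 0, 0]}]}}

```text
time: 12.6
position: [0.4747, -0.0318, 0.135]
tool_rot: [0.002, -3.139, 0.001]
ft_force: [-0.3, -0.2, 0.3]
grip_width: 0.952
grip_force: 0.0
```

{"name": "step_arm", "arguments": {"commands": [{"travel": [0, 0, 0], "turn": [0, 0, 0]}, {"travel": [0, 0, 0], "turn": [0, 0, 0]}, {"travel": [0, 0, 0], "turn": [0, 0, 0]}, {"travel": [0, 0, 0], "turn": [0, 0, 0]}, {"travel": [0, 0, 0], "turn": [0, 0, 0]}], "gripper": 0.35, "force": 10}}

```text
time: 13.1
position: [0.476, -0.0323, 0.1371]
tool_rot: [-0.001, 3.141, 0.001]
ft_force: [0.6, 0.1, 0.0]
grip_width: 0.583
grip_force: 0.0
```

{"name": "step_arm", "arguments": {"commands": [{"travel": [0, 0, 0], "turn": [0, 0, 0]}, {"travel": [0, 0, 0], "turn": [0, 0, 0]}, {"travel": [0, 0, 0], "turn": [0, 0, 0]}, {"travel": [0, 0, 0], "turn": [0, 0, 0]}, {"travel": [0, 0, 0], "turn": [0, 0, 0]}], "gripper": 0.1, "force": 10}}

```text
time: 13.6
position: [0.4757, -0.0318, 0.1366]
tool_rot: [0.001, -3.142, -0.001]
ft_force: [0.5, 1.4, 0.0]
grip_width: 0.248
grip_force: 10.0
```

{"name": "step_arm", "arguments": {"commands": [{"travel": [0, 0.0005, 0], "turn": [0, 0, 0]}, {"travel": [0, 0.0005, 0], "turn": [0, 0, 0]}, {"travel": [0, 0.0005, 0], "turn": [0, 0, 0]}], "gripper": 0.1, "force": 50}}

```text
time: 13.9
position: [0.4757, -0.0318, 0.1366]
tool_rot: [0.001, -3.142, -0.0]
ft_force: [-1.2, 0.2, 0.5]
grip_width: 0.234
grip_force: 50.0
```

{"name": "step_arm", "arguments": {"commands": [{"travel": [0, 0.0005, -0.0005], "turn": [0, 0, 0]}, {"travel": [0, 0.0005, -0.001], "turn": [0, 0, 0]}, {"travel": [0, 0.0005, -0.0015], "turn": [0, 0, 0]}, {"travel": [0, 0.0005, -0.002], "turn": [0, 0, 0]}, {"travel": [0, 0.0005, -0.002], "turn": [0, 0, 0]}]}}

```text
time: 14.4
position: [0.475, -0.0314, 0.1378]
tool_rot: [0.001, -3.14, 0.0]
ft_force: [0.8, 0.8, -8.7]
grip_width: 0.236
grip_force: 50.0
```

{"name": "step_arm", "arguments": {"commands": [{"travel": [0, 0, -0.0005], "turn": [0, 0, 0]}, {"travel": [0, 0, -0.001], "turn": [0, 0, 0]}, {"travel": [0, 0, -0.0015], "turn": [0, 0, 0]}, {"travel": [0, 0, -0.002], "turn": [0, 0, 0]}, {"travel": [0, 0, -0.002], "turn": [0, 0, 0]}]}}

```text
time: 14.9
position: [0.4766, -0.0313, 0.1416]
tool_rot: [-0.001, 3.14, 0.001]
ft_force: [-0.4, -0.2, -3.6]
grip_width: 0.233
grip_force: 50.0
```

{"name": "step_arm", "arguments": {"commands": [{"travel": [0, 0, -0.0005], "turn": [0, 0, 0]}, {"travel": [0, 0, -0.001], "turn": [0, 0, 0]}, {"travel": [0, 0, -0.0015], "turn": [0, 0, 0]}, {"travel": [0, 0, -0.002], "turn": [0, 0, 0]}, {"travel": [0, 0, -0.002], "turn": [0, 0, 0]}]}}

```text
time: 15.4
position: [0.4758, -0.0313, 0.1427]
tool_rot: [-0.001, 3.141, 0.0]
ft_force: [0.4, -0.2, -3.8]
grip_width: 0.236
grip_force: 50.0
```

The seal has let go and only about the lid's weight is left. Raising to about 15 mm.

{"name": "step_arm", "arguments": {"commands": [{"travel": [0, 0, -0.002], "turn": [0, 0, 0]}, {"travel": [0, 0, -0.004], "turn": [0, 0, 0]}, {"travel": [0, 0, -0.006], "turn": [0, 0, 0]}, {"travel": [0, 0, -0.008], "turn": [0, 0, 0]}, {"travel": [0, 0, -0.009], "turn": [0, 0, 0]}]}}

```text
time: 15.9
position: [0.4759, -0.0313, 0.1519]
tool_rot: [-0.001, 3.141, 0.0]
ft_force: [0.4, 0.4, -2.6]
grip_width: 0.235
grip_force: 50.0
```

{"name": "step_arm", "arguments": {"commands": [{"travel": [0, 0, 0], "turn": [0, 0, 0]}, {"travel": [0, 0, 0], "turn": [0, 0, 0]}, {"travel": [0, 0, 0], "turn": [0, 0, 0]}, {"travel": [0, 0, 0], "turn": [0, 0, 0]}, {"travel": [0, 0, 0], "turn": [0, 0, 0]}]}}

```text
time: 16.4
position: [0.4757, -0.0313, 0.1515]
tool_rot: [0.001, -3.142, -0.0]
ft_force: [-0.1, -0.4, -3.1]
grip_width: 0.238
grip_force: 50.0
```

```bash
python3 - <<'E'
import cv2
from h import *
s=ctrl.get_state();print(s['position'],s['ft_force'],s['torque'],s['time'])
t=ctrl.get_image('side')[:,:,::-1]
cv2.imwrite('pics/s4.png',cv2.resize(t[140:320,240:400],None,fx=3,fy=3,interpolation=2))
E
```

```text
[ 0.47565449 -0.0313225   0.15150438] [-0.05944981 -0.39229724 -3.07002248] [0.00567288 0.01909306 0.05025093] 16.4
```

View pics/s4.png

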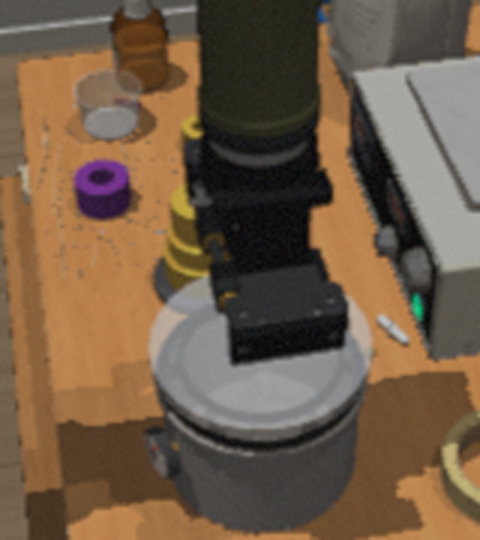

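The side image shows the lid level, with an even gap above the gasket. The measured load is 3.1 N, the lid's weight, and the tool has risen 14.9 mm. Handing in.

```bash
python3 -c "
from bench import ctrl
print(ctrl.close_job())"
```

```text
the job is handed in; nothing more can be done
None
```

The ring weight rests on the stand's weights round the post, and the lid was pulled free of its seal and is held level about 15 mm above the gasket; the job is handed in after about 16.5 s, but no verdict was returned.

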